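Put the heavy battery box on charge

ROBOT

A 6-joint arm with a two-finger parallel gripper is mounted at the origin on a cart in front of the work surface, level with it; the furniture and walls round the work are solid. World frame = base frame: x ahead of the robot, y to its left, z up, the work surface at z = 0. Lengths are in m, angles in rad, forces in N, time in s.
With the tool pointing down it reaches from about 0.35 to 0.725 m from the base axis. Payload 6 kg.
Tool frame: the origin (TCP) lies midway between the tips of the shut fingers; the grasp point (between the pads) lies 19 mm behind it (ctrl.pinch_z is the distance from the TCP to the grasp point, in m); z points along the fingers, y is the line along which they close (so a half turn about z gives the same grasp; the last joint's range is limited). The gripper opens to 85 mm and grips with 20 to 120 N. Pads are 22 mm wide; open, the fingers measure 114 mm over their backs; the gripper's body (76 mm by 85 mm) begins 54 mm behind the grasp point. The pads swing forward as they close: fully open they stand 13 mm farther back than shut.
Start: joints at [-1.007, 0.04, 0.085, 0, -1.615, -0.334], TCP at [0.137, -0.584, 0.231] pointing down, gripper open.
Joint ranges: [-2.56, 2.56], [-1.29, 2.01], [-1.08, 1.49], [-3.29, 1.98], [-2.81, -0.18], [-2.99, 2.99]. Speed limits (rad/s): [2.57, 2.57, 3.01, 3.14, 3.14, 3.14].

INTERFACE

Orientations are given as a unit quaternion [x, y, z, w].
In Python, from rig import ctrl gives the robot as it stands.
- The arm moves only by the tool send_rows, never from a script. Its argument "rows" is a list that holds one entry, the list of rows, each a list of 4 numbers: the shift along the tool's x, y, z scaled (see below), then the turn about the tool's z scaled (see below). In form: [[[dx, dy, dz, spin], ...]]. A call has 1 to 20 rows; each row is the pose to reach, as a shift and turn from the pose commanded when the call began, along the tool's axes at that moment, turning the shorter way round; what a row does not reach only later rows make up. The controller multiplies each number of a shift by 750 mm and each number of a turn by 180 degrees. A row lasts 1/8 s, in which the tool goes at most 62.5 mm and 10.7 degrees, less where a joint would pass 70% of its speed; a pose out of reach is approached as far as the arm can. A call with a number of a shift or a turn outside -1 to 1 is refused whole. A call with a gripper value outside its range is refused whole. "hand" is the finger opening in mm, from 0 to 85.4, set as the call begins (left out, the last holds). The fingers move at their own pace and stop on an object; "newtons" is the grip in N (left out, the last holds). Time passes only in rows, so rows that repeat a pose let the fingers close. It gives the time, the measured TCP pose, the force, the opening and the grip force at its end, in the units of the state.
- ctrl.get_obs(): the state, without advancing time (a new reading comes with each control period).
- ctrl.snapshot(name): name is "scene" or "top" or "wrist"; returns a dict with "color" (480x640x3 uint8, red, green, blue), "vertical_fov" (degrees; the focal length in pixels is half the picture's height over the tangent of half this angle, whatever the lens; pixels are square), "cx", "cy" (the principal point, pixels), "k1" (the pictures are not rectified: a ray, as slopes to the right and down, at radius r is drawn at 1 + k1 r^2 times it, then the intrinsics apply), "world_from_camera" (4x4, takes a point from camera to world coordinates). Camera axes: x right, y down, z forward; pixel columns grow to the right and rows downward; lengths in m; the calibration is good to about 2 mm. A picture is of the moment at which its call begins. There is no depth.
- ctrl.close_job(): hands the job in; it is judged then, once.
The state is a dict: "time_s": time; "joint_positions": joint angles; "qvel": joint speeds; "joint_efforts": joint torques, N m; "tcp_pos": TCP position; "orientation": TCP orientation; "force": force on the tool from outside, world axes, zero at the start; "wrist_torque": the same for the moment, N m; "width": opening from 0.0 (shut) to 1.0 (fully open); "grasp_force": force on a finger pad.
Only numpy, scipy, OpenCV 4.12 (cv2) and the standard library are available. Lean on these libraries where they do the work, as an engineer would, in place of code of your own. Each camera call takes 0.05 s, during which the arm holds its last target. There are 200 camera calls.

TASK

Put the tall, heavy battery box on charge: push it low down, near its base, so that it slides over the bench standing flat instead of rocking or tipping, straight into the charging dock until it is fully home against the dock's end stops with the spring contacts pressed in. Then swing the yellow retaining arm fully shut behind it. Fingertip pushes are all it takes: never lift the box, and leave the other things on the bench where they are.

Things in the scene. Friction and masses are not known exactly. Their poses are not given: they have to be found in the camera images.
- battery_box: Tall blue battery box, black skid base and cover, 90 (its x) x 120 (its y) x 165 mm high, 0.7 to 1 kg, loose. Origin: centre of its underside, z up. The +x face (two brass plates) goes into the dock first; push on the plain -x face, 45 mm behind the origin. The lowest 24 mm stand out 2 mm. Pushed above about 60 mm it tips, at 10 to 35 mm it slides (4 to 7 N). Too big to grip.
- dock: Charging dock, fixed: grey housing 156 mm wide, 120 mm high, and two dark steel side rails 30 mm high. Origin: on the bench, where the box's origin is when fully home; +x points inward (push direction), z up; the box at home has the same axes. Rails: x = -20 to +55 mm, 128 mm apart inside. Lead-ins splay out to x = -49 mm, mouth about 150 mm wide. Rubber end stops at x = +45 mm.
- dock_mouth (a point): Middle of the dock's mouth between the outer ends of the lead-ins, on the bench, at dock x = -49 mm, y = 0.
- contacts (a joint): Travel of the spring contact block (black, with two brass pads) in the housing: 0 = sprung out, toward the mouth; about 0.008 m = pressed in by the battery box when it is fully home. The spring gives under 1.5 N, too little to push the box back out.
- retainer (a joint): Angle of the yellow retaining arm about its upright hinge: 0 = shut (along dock +y, across the mouth behind the box; end stop there); at pi/2 it points straight out of the mouth (dock -x). Starts at 1.9 to 2.3, beside the path. Stays where left, swings with about 1 N at the tip. When shut, its rubber buffer (29 mm off the bar's middle line, at dock y = 0) stands 3 mm behind the box that is home.
- retainer_hinge (a point): Hinge axis of the retaining arm, at the arm's mid-height 36 mm above the bench, at dock x = -75 mm, y = -88 mm. The hinge post below the arm is 18 mm thick; hinge and arm together are 45 mm high.
- retainer_tip (a point): Free end of the retaining arm, 108 mm from the hinge, 36 mm above the bench. The bar is 10 mm thick and 16 mm high (28 to 44 mm above the bench). The buffer is on the side that faces the dock when the arm is shut; push on the other side.
- wash_bottle: Clear wash bottle with a bent spout, 224 mm high, loose, standing on the bench; leave alone.
- tip_box_yellow2: Closed pipette tip box, dark blue with yellow tips under a clear lid, 96 x 127 x 99 mm high, loose; leave alone.
- flask: Small flask wrapped in foil, 68 x 70 x 78 mm high, loose; leave alone.
- tube_rack: Small yellow tube rack, 92 x 112 x 50 mm high, loose; leave alone.

How it is judged:
On the way, in this order (a step that is already met when the one before it is completed fails the run):
1. the battery box is fully home in the dock, standing flat, with the spring contacts pressed in (x of battery_box in the frame of dock above -0.004 m and value of joint contacts above 0.004 m and angle between the x axis of battery_box and the x axis of dock, either way round below 0.08 rad and angle between battery_box's own z axis and vertical below 0.04 rad), for 0.2 s.
2. the retaining arm is swung shut behind the box (value of joint retainer below 0.07 rad), for 0.2 s.
At the end, for the whole second after the job is handed in: The battery box stands flat and at rest between the dock's rails, within 5 mm of fully home and 8 mm of the middle, within 0.08 rad of square, contacts pressed in at least 3 mm, and the yellow arm is shut to within 0.08 rad (x of battery_box in the frame of dock above -0.005 m and value of joint contacts above 0.003 m and y of battery_box in the frame of dock between -0.008 and 0.008 m and angle between the x axis of battery_box and the x axis of dock, either way round below 0.08 rad and angle between battery_box's own z axis and vertical below 0.03 rad and height (world z) of battery_box below 0.005 m and value of joint retainer below 0.08 rad and linear speed of battery_box below 0.01 m/s); the robot touches nothing.
It fails at once if the battery box is rocked or tipped by more than about 7 degrees (angle between battery_box's own z axis and vertical above 0.12 rad).
It fails at once if the battery box is lifted off the bench (height (world z) of battery_box above 0.012 m).
It fails at once if the wash bottle, tip box, flask or small rack is moved by more than 2 cm or knocked over (distance of any of wash_bottle, tip_box_yellow2, flask, tube_rack from where it was at the start of the episode above 0.02 m or angle between any of wash_bottle, flask's own z axis and vertical above 0.3 rad).
It also fails if it takes over 72 s, if anything falls off the work surface, if the arm or the gripper's body presses on something with over 40 N, if the wrist force passes 120 N, or if a joint passes its speed limit or range.

## Working session

There is one attempt and no reset: what is moved stays moved. The work goes in short steps, Python scripts to look and compute and a tool call to move; the robot and the scene stay as the last step left them, time stands still between calls to the robot, and variables do not carry over. Pictures are saved under pics/ and viewed, at most 10 in all, crops included, and the job is handed in when it is done.

Besides the shell and the picture viewer there is one more tool, called after "Emit:" by a JSON object that holds its "method" and its "body", one argument or row to a line. send_rows: Moves the arm, as the interface text tells. Shifts and turns lie within -1 to 1; 1 stands for 750 mm of shift or 180 degrees of turn. Its arguments: {"type":"object","properties":{"rows":{"type":"array","items":{"type":"array","items":{"type":"array","items":{"type":"number"}}}},"hand":{"type":"number"},"newtons":{"type":"number"}},"required":["rows"]}

```bash
mkdir -p pics; cat > h.py <<'E'
import numpy as np, cv2
from rig import ctrl
from scipy.spatial.transform import Rotation as R
def snap(n,f):
    s=ctrl.snapshot(n); cv2.imwrite(f'pics/{f}.png',s['color'][:,:,::-1])
    np.save(f'pics/{f}.npy',{k:v for k,v in s.items() if k!='color'},allow_pickle=True); return s
def pix(f,u,v,z):
    s=np.load(f'pics/{f}.npy',allow_pickle=True).item()
    F=240/np.tan(np.radians(s['vertical_fov'])/2)
    d=np.array([(u-s['cx'])/F,(v-s['cy'])/F]); p=d.copy()
    for _ in range(20): p=d/(1+s['k1']*(p@p))
    T=np.array(s['world_from_camera']); r=T[:3,:3]@[p[0],p[1],1]; o=T[:3,3]
    return o+r*(z-o[2])/r[2]
def proj(f,P):
    s=np.load(f'pics/{f}.npy',allow_pickle=True).item()
    F=240/np.tan(np.radians(s['vertical_fov'])/2); T=np.array(s['world_from_camera'])
    c=(np.asarray(P)-T[:3,3])@T[:3,:3]; p=c[:,:2]/c[:,2:]; p=p*(1+s['k1']*(p**2).sum(1,keepdims=True))
    return p*F+[s['cx'],s['cy']]
E
python3 - <<'E'
from h import *
for n in ('top','scene'): s=snap(n,n+'0'); print(n,np.round(s['world_from_camera'],3).tolist(),s['vertical_fov'],s['k1'])
o=ctrl.get_obs(); print(R.from_quat(o['orientation']).as_matrix().round(3))
print(o)
E
```

```text
top [[0.004, -0.993, 0.114, 0.436], [-1.0, -0.003, 0.01, -0.048], [-0.01, -0.115, -0.993, 1.264], [0.0, 0.0, 0.0, 1.0]] 49.95453101034673 -0.10365126365453538
scene [[-0.649, -0.422, 0.633, -0.485], [-0.76, 0.352, -0.546, 0.852], [0.008, -0.835, -0.549, 0.978], [0.0, 0.0, 0.0, 1.0]] 43.53432242645063 0.06097973177295767
[[-0.974 -0.228 -0.001]
 [-0.228  0.974  0.002]
 [ 0.     0.002 -1.   ]]
{'time_s': 0.1, 'joint_positions': array([-1.00731573e+00,  4.07806817e-02,  8.39063291e-02, -3.50582787e-04,
       -1.61547717e+00, -3.33693232e-01]), 'qvel': array([-3.22898449e-05, -1.31652197e-03,  1.96767652e-03,  2.09344751e-03,
        7.45252738e-04,  1.01104547e-03]), 'joint_efforts': array([-6.00093626e-03, -3.69344115e+01,  3.48282230e+01,  6.95185438e+00,
       -4.55848713e-03,  5.98668102e-07]), 'tcp_pos': array([ 0.1366497 , -0.58394251,  0.23037124]), 'orientation': array([-1.14648678e-01,  9.93405781e-01,  7.76612242e-04, -1.79442455e-04]), 'force': array([ 0.55497788,  0.5291418 , -0.04565528]), 'wrist_torque': array([ 0.06025487, -0.03267922,  0.04099555]), 'grasp_force': 0.0, 'width': 0.9977079751811244}
```

View pics/top0.png

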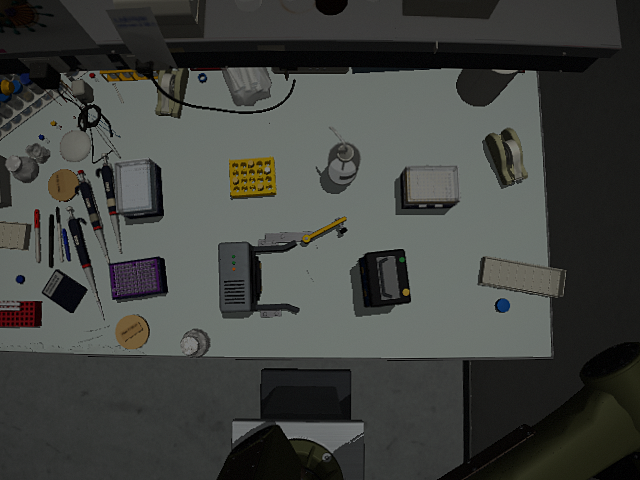

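View pics/scene0.png

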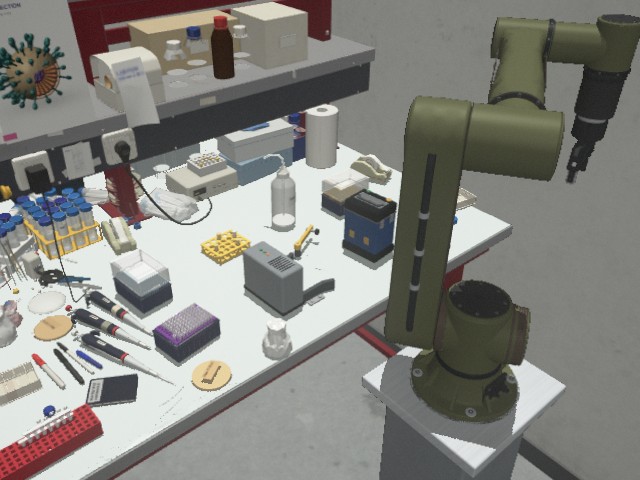

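The top view shows the dock at about (240–300, 240–315), opening to the right. The yellow arm runs from about (303,242) to (345,218), and the box is at (385,278) with its brass side facing the dock. I'll enlarge that area.

```bash
python3 - <<'E'
import cv2
i=cv2.imread('pics/top0.png')[205:330,210:420]
i=cv2.convertScaleAbs(i,alpha=1.5,beta=20)
cv2.imwrite('pics/c1.png',cv2.resize(i,(798,475),interpolation=cv2.INTER_CUBIC))
E
```

```text
(no output)
```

View pics/c1.png

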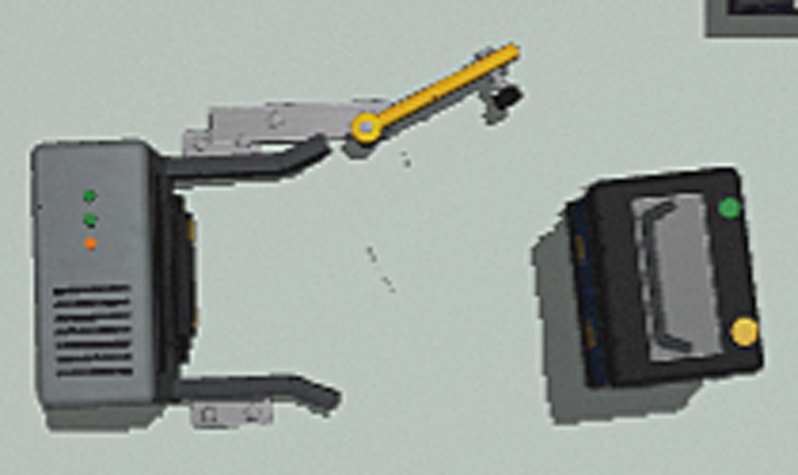

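```bash
python3 - <<'E'
from h import *
def q(u,v,z): return pix('top0',210+u/3.8,205+v/3.8,z)
b=[q(*p,.165) for p in((592,182),(737,168),(764,372),(605,387))]
print('box',np.round(b,4).tolist(),np.mean(b,0).round(4))
for i in range(4): print(np.linalg.norm(b[i]-b[i-3]).round(4),np.degrees(np.arctan2(*(b[i-3]-b[i])[1::-1])).round(1))
h=[q(*p,.12) for p in((33,143),(152,141),(162,405),(40,411))]
print('house',np.round(h,4).tolist())
for i in range(4): print(np.linalg.norm(h[i]-h[i-3]).round(4),np.degrees(np.arctan2(*(h[i-3]-h[i])[1::-1])).round(1))
print('rails in', q(175,182,.03),q(280,173,.03),q(178,380,.03),q(290,378,.03))
print('leads',q(328,140,.03),q(340,402,.03)); print('hinge',q(366,127,.045),'tip',q(518,50,.044))
E
```

```text
box [[0.5402, -0.1494, 0.165], [0.5483, -0.2316, 0.165], [0.4337, -0.2452, 0.165], [0.4253, -0.156, 0.165]] [ 0.4869 -0.1955  0.165 ]
0.0825 -84.3
0.1155 -173.2
0.0896 95.4
0.1151 3.3
house [[0.5665, 0.1761, 0.12], [0.5679, 0.1054, 0.12], [0.4133, 0.097, 0.12], [0.4092, 0.1685, 0.12]]
0.0707 -88.9
0.1548 -176.9
0.0715 93.3
0.1574 2.8
rails in [0.55216166 0.10239408 0.03      ] [0.55812664 0.03573341 0.03      ] [0.42726108 0.09860064 0.03      ] [0.42894881 0.02817649 0.03      ]
leads [0.57927318 0.00545547 0.03      ] [ 0.4141444  -0.00329129  0.03      ]
hinge [ 0.58580635 -0.01898133  0.045     ] tip [ 0.63513465 -0.1145358   0.044     ]
```

```bash
python3 - <<'E'
from h import *
for n,u,v,z in(('rackL-top',482,257,.03),('rackL-bot',478,289,.03),('cap',503,305,.01),('tipbox BL',401,208,.0),('tipbox BR',458,208,0),('bottle base bot',340,186,.0),('bottle base L',327,172,.0),('bottle baseR',358,172,0),('flask',193,343,.04)):
  print(n,pix('top0',u,v,z).round(3))
s=snap('wrist','w0'); print(np.round(s['world_from_camera'],3).tolist(),s['vertical_fov'])
i=cv2.imread('pics/top0.png')[110:235,290:440]
cv2.imwrite('pics/c2.png',cv2.resize(cv2.convertScaleAbs(i,alpha=1.5,beta=20),(600,500),interpolation=cv2.INTER_CUBIC))
E
```

```text
rackL-top [ 0.544 -0.444  0.03 ]
rackL-bot [ 0.466 -0.432  0.03 ]
cap [ 0.428 -0.5    0.01 ]
tipbox BL [ 0.668 -0.253  0.   ]
tipbox BR [ 0.669 -0.397  0.   ]
bottle base bot [ 0.724 -0.101  0.   ]
bottle base L [ 0.76  -0.069  0.   ]
bottle baseR [ 0.76  -0.147  0.   ]
flask [0.336 0.248 0.04 ]
[[-0.228, 0.928, 0.296, 0.061], [0.974, 0.216, 0.072, -0.602], [0.002, 0.305, -0.952, 0.373], [0.0, 0.0, 0.0, 1.0]] 67.28473990402769
```

View pics/c2.png

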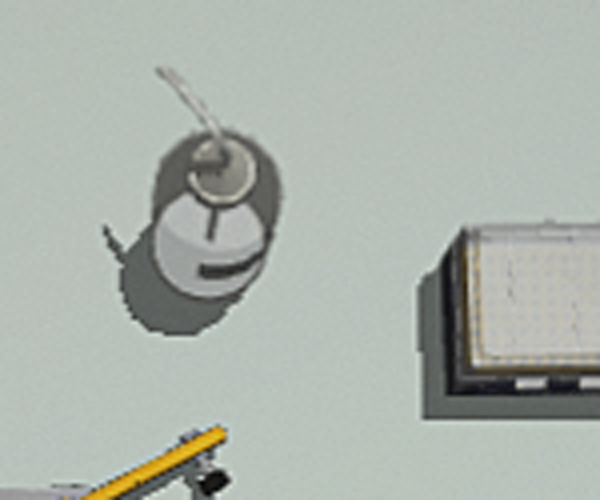

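Emit:
{"method": "send_rows", "body": {
  "rows": [
    [[-0.03,0.013,0,0.005],[-0.09,0.04,0,0.01],[-0.16,0.07,0,0.02],[-0.23,0.1,0,0.025],[-0.3,0.13,0,0.03],[-0.37,0.165,0,0.035],[-0.44,0.195,0,0.04],[-0.5,0.22,0,0.043],[-0.535,0.237,0.03,0.043],[-0.545,0.2415,0.08,0.043],[-0.545,0.2415,0.14,0.043],[-0.545,0.2415,0.2,0.043],[-0.545,0.2415,0.25,0.043],[-0.545,0.2415,0.27,0.043],[-0.545,0.2415,0.27,0.043]]
  ],
  "hand": 85.4
}}

```text
time_s: 2.02
tcp_pos: [0.4927, -0.3147, 0.0279]
orientation: [-0.047, 0.999, 0.0, -0.001]
force: [0.2, -1.9, -0.6]
width: 1.004
grasp_force: 0.0
```

```bash
python3 - <<'E'
from h import *
o=ctrl.get_obs(); print(o['time_s'],o['tcp_pos'],o['force'],o['width']); M=R.from_quat(o['orientation']).as_matrix(); print(M.round(3))
a=snap('top','top1')['color']; b=snap('scene','scene1')['color']
l=lambda i,w: cv2.resize(cv2.convertScaleAbs(i[:,:,::-1],alpha=1.5,beta=20),w,interpolation=cv2.INTER_CUBIC)
cv2.imwrite('pics/c3.png',np.vstack([l(a[220:330,340:540],(545,300)),l(b[150:280,310:546],(545,300))]))
E
```

```text
2.025 [ 0.49266782 -0.31474436  0.02787107] [ 0.1721735  -1.85378642 -0.61788409] 1.003888157732609
[[-0.996 -0.094 -0.002]
 [-0.094  0.996  0.   ]
 [ 0.002  0.001 -1.   ]]
```

View pics/c3.png

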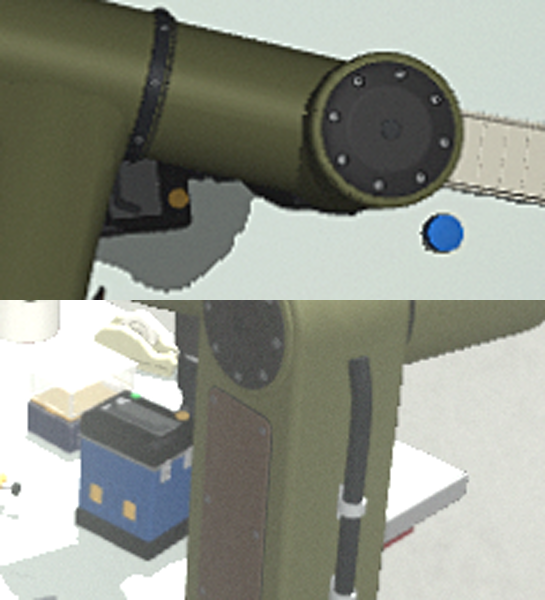

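Both outside views are mostly blocked by the arm. The box still stands untouched. I'll lower the gripper and use the wrist camera.

Emit:
{"method": "send_rows", "body": {
  "rows": [
    [[0,0,0.02,0],[0,0,0.033,0],[0,0,0.033,0],[0,0,0.033,0]]
  ]
}}

```text
time_s: 2.62
tcp_pos: [0.4933, -0.3146, 0.0039]
orientation: [-0.047, 0.999, 0.0, -0.0]
force: [-0.4, -0.9, -0.2]
width: 0.998
grasp_force: 0.0
```

```bash
python3 - <<'E'
from h import *
o=ctrl.get_obs(); print(o['time_s'],o['tcp_pos'],o['force'])
s=snap('wrist','w1'); print(s['k1'],s['cx'],s['cy'])
E
```

```text
2.625 [ 0.49329298 -0.31463237  0.00393146] [-0.42711975 -0.92080829 -0.20979822]
-0.052702697132029366 324.0302499404711 239.11730859595806
```

View pics/w1.png

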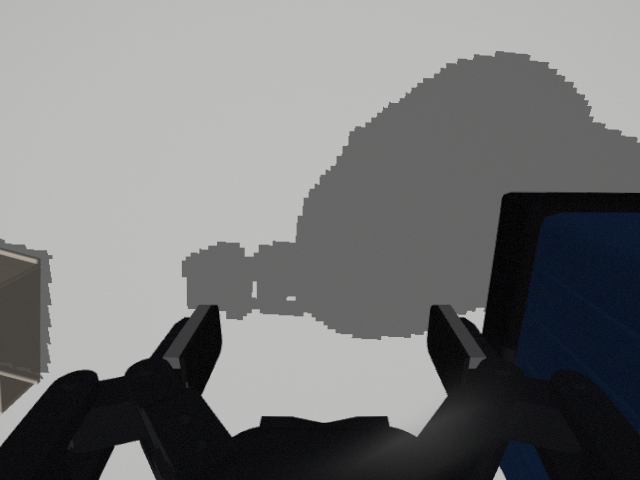

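```bash
python3 - <<'E'
from h import *
o=ctrl.get_obs(); M=R.from_quat(o['orientation']).as_matrix(); t=o['tcp_pos']
s=np.load('pics/w1.npy',allow_pickle=True).item(); C=M.T@(np.array(s['world_from_camera'])[:3,3]-t); print('cam in tool',C)
def pl(u,v,x):
    r=M.T@(pix('w1',u,v,-1)-np.array(s['world_from_camera'])[:3,3]); return C+r*(x-C[0])/r[0]
for n,u,v in(('padtip far L',432,306),('far R',458,306),('near R',485,360),('knuckle out',605,395),('knuckle top',560,372),('knuckle in',520,378)):
    print(n,[ (pl(u,v,x)*1000).round(1).tolist() for x in(-.011,0,.011)])
for u,v in ((505,193),(487,300)): print('box skid',pix('w1',u,v,.024).round(4),pix('w1',u,v,0).round(4))
for u,v in ((543,214),(520,345)): print('blue foot',pix('w1',u,v,.024).round(4))
E
```

```text
cam in tool [ 0.07753574  0.00014382 -0.14247291]
padtip far L [[-11.0, 55.6, 21.8], [0.0, 48.7, 1.4], [11.0, 41.8, -19.0]]
far R [[-11.0, 69.0, 21.6], [0.0, 60.5, 1.3], [11.0, 51.9, -19.1]]
near R [[-11.0, 64.1, -23.2], [0.0, 56.2, -38.0], [11.0, 48.2, -52.8]]
knuckle out [[-11.0, 98.4, -44.6], [0.0, 86.2, -56.8], [11.0, 74.0, -68.9]]
knuckle top [[-11.0, 89.9, -31.5], [0.0, 78.8, -45.3], [11.0, 67.6, -59.1]]
knuckle in [[-11.0, 72.7, -34.3], [0.0, 63.7, -47.7], [11.0, 54.7, -61.2]]
box skid [ 0.4325 -0.2569  0.024 ] [ 0.4357 -0.2442  0.    ]
box skid [ 0.4737 -0.2536  0.024 ] [ 0.485  -0.2402  0.    ]
blue foot [ 0.4385 -0.2411  0.024 ]
blue foot [ 0.4924 -0.235   0.024 ]
```

The wrist view shows the right finger by the box's back face, with its tip at (432–458,306) and its skid edge running (505,193)–(487,300). The finger's elbow at (600,390) sticks out about 74 mm, beyond the tip. The elbow will therefore be what touches the box. I'll go as low as possible and keep moving slightly downward while pushing, so the friction holds the box flat.

Emit:
{"method": "send_rows", "body": {
  "rows": [
    [[-0.003,-0.004,0.012,0],[-0.003,-0.004,0.012,0],[-0.003,0.0,0.012,0],[-0.003,0.003,0.0122,0],[-0.0035,0.006,0.0124,0],[-0.004,0.009,0.0126,0],[-0.0045,0.013,0.0128,0],[-0.005,0.017,0.013,0.0005],[-0.0055,0.021,0.0132,0.001],[-0.006,0.025,0.0134,0.001]]
  ]
}}

```text
time_s: 3.92
tcp_pos: [0.4965, -0.296, -0.0051]
orientation: [-0.046, 0.999, -0.001, 0.0]
force: [-0.3, -5.4, 1.6]
width: 0.998
grasp_force: 0.0
```

```bash
cat >> h.py <<'E'
def dockpt(p):
    a=np.radians(93.1); r=np.asarray(p)[:2]-[.4937,.05]; return np.array([r@[np.cos(a),np.sin(a)],r@[-np.sin(a),np.cos(a)]])
E
python3 - <<'E'
from h import *
o=ctrl.get_obs(); print(o['time_s'],o['tcp_pos'],o['force'],o['wrist_torque'])
snap('wrist','w2'); t=snap('top','top2')['color']
i=cv2.imread('pics/w2.png'); j=cv2.resize(cv2.convertScaleAbs(t[205:330,210:420,::-1],alpha=1.5,beta=20),(504,300),interpolation=cv2.INTER_CUBIC)
cv2.imwrite('pics/c4.png',np.vstack([cv2.resize(cv2.convertScaleAbs(i,alpha=1.5,beta=15),(504,300))[:,:504],j]))
E
```

```text
3.925 [ 0.49652738 -0.29598033 -0.00513098] [-0.27886854 -5.35227335  1.6208282 ] [-1.47580451  0.15703687  0.00660491]
```

View pics/c4.png

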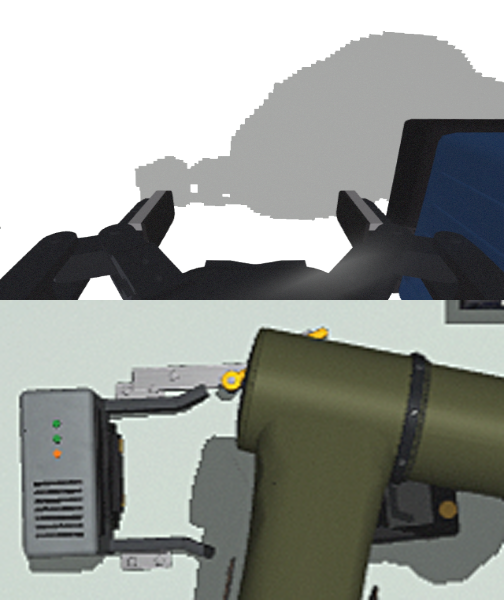

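The push reads 5.4 N with friction acting downward. In the wrist view the box's skid edge is still straight at about (400,120–215), so the box stands flat and is sliding. I'll continue.

Emit:
{"method": "send_rows", "body": {
  "rows": [
    [[-0.001,0.005,0.0002,0.0005],[-0.0018,0.011,0.0003,0.001],[-0.0026,0.017,0.0005,0.0015],[-0.0035,0.023,0.0007,0.002],[-0.0044,0.029,0.0009,0.0025],[-0.0053,0.035,0.001,0.003],[-0.0062,0.041,0.0012,0.0035],[-0.0071,0.047,0.0014,0.004],[-0.008,0.053,0.0016,0.0045],[-0.009,0.059,0.0018,0.005],[-0.01,0.065,0.002,0.0055],[-0.011,0.071,0.0022,0.006],[-0.012,0.077,0.0024,0.0065],[-0.013,0.083,0.0026,0.007],[-0.014,0.089,0.0028,0.0075],[-0.0145,0.094,0.003,0.0075]]
  ]
}}

```text
time_s: 6.02
tcp_pos: [0.5006, -0.2246, -0.0078]
orientation: [-0.034, 0.999, -0.0, 0.0]
force: [-0.4, -7.1, 1.7]
width: 1.004
grasp_force: 0.0
```

```bash
python3 - <<'E'
from h import *
o=ctrl.get_obs(); print(o['time_s'],o['tcp_pos'],o['force'],R.from_quat(o['orientation']).as_matrix()[:2,1])
snap('wrist','w3'); t=snap('top','top3')['color']; s=snap('scene','scene3')['color']
l=lambda i,w: cv2.resize(cv2.convertScaleAbs(i,alpha=1.5,beta=15),w,interpolation=cv2.INTER_CUBIC)
a=l(cv2.imread('pics/w3.png'),(400,300)); j=l(t[205:330,210:377,::-1],(400,300)); k=l(s[190:340,220:420,::-1],(400,300))
cv2.imwrite('pics/c5.png',np.vstack([np.hstack([a,j]),np.hstack([k,k*0])]))
E
```

```text
6.025 [ 0.50063796 -0.2246153  -0.0077694 ] [-0.43111747 -7.12989528  1.72502923] [-0.06796937  0.99768723]
```

View pics/c5.png

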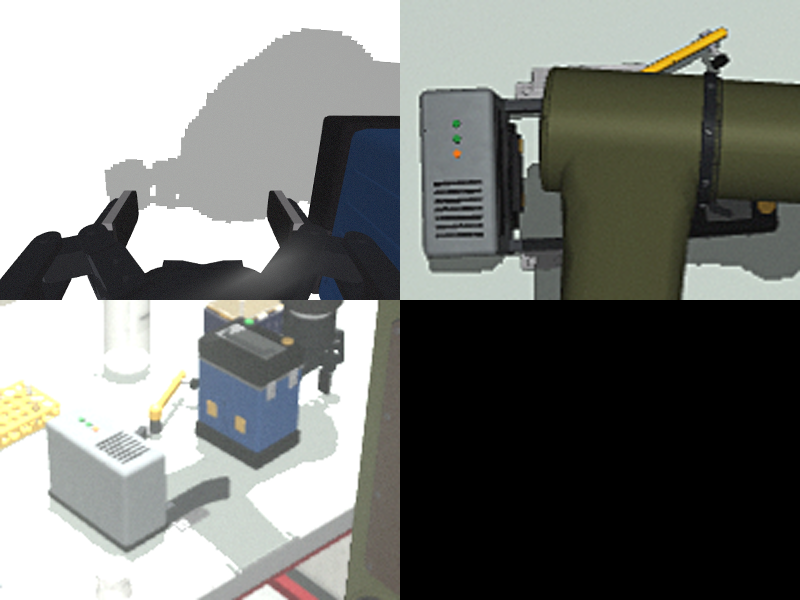

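```bash
python3 - <<'E'
from h import *
q=lambda u,v,z:pix('scene3',220+u/2,190+(v-300)/2,z)
P=[q(197,433,0),q(258,468,0),q(299,437,0)]
for p in P: print(p.round(4),dockpt(p).round(4))
c=(P[0]+P[2])/2; print('c',c.round(4),dockpt(c).round(4)); d=P[0]-P[1]; print(np.linalg.norm(d),np.linalg.norm(P[2]-P[1]),np.degrees(np.arctan2(d[1],d[0]))+90)
print('hinge',dockpt(q(156,410,.045)), 'leadend',dockpt(q(228,484,.03)),'house top corner',dockpt(q(124,479,.12)), dockpt(q(48,426,.12)),dockpt(q(164,455,.12)))
T=P=[q(199,338,.165)]; 
E
```

```text
[ 0.5497 -0.0617  0.    ] [-0.1145 -0.0499]
[ 0.4352 -0.0714  0.    ] [-0.118   0.0649]
[ 0.4508 -0.165   0.    ] [-0.2123  0.0544]
c [ 0.5003 -0.1133  0.    ] [-0.1634  0.0022]
0.114924562680604 0.09491718616025226 94.8369080779855
hinge [-0.06671337 -0.08263022] leadend [-0.03523596  0.08884051] house top corner [0.13124586 0.07947061] [ 0.12916056 -0.06613803] [0.0650966  0.07666739]
```

The scene view confirms that the box is flat and square, about 165 mm from home and within about 5 mm of the centre line. I'll push on toward the mouth.

Emit:
{"method": "send_rows", "body": {
  "rows": [
    [[-0.0005,0.005,0.0001,0.0003],[-0.001,0.0125,0.0002,0.0006],[-0.0015,0.02,0.0003,0.001],[-0.002,0.0275,0.0004,0.0013],[-0.0024,0.035,0.0006,0.0016],[-0.0028,0.0425,0.0007,0.002],[-0.0032,0.05,0.0008,0.0023],[-0.0036,0.0575,0.001,0.0026],[-0.004,0.065,0.0011,0.003],[-0.0044,0.0725,0.0012,0.0033],[-0.0048,0.08,0.0013,0.0036],[-0.0052,0.0875,0.0015,0.004],[-0.0056,0.095,0.0016,0.0042],[-0.006,0.1025,0.0018,0.0044],[-0.0064,0.11,0.002,0.0044],[-0.0067,0.1165,0.0021,0.0044],[-0.007,0.121,0.0022,0.0044]]
  ]
}}

```text
time_s: 8.3
tcp_pos: [0.4996, -0.1338, -0.0096]
orientation: [-0.027, 1.0, -0.0, -0.0]
force: [1.5, -7.6, 3.3]
width: 0.999
grasp_force: 0.0
```

```bash
python3 - <<'E'
from h import *
o=ctrl.get_obs(); print(o['time_s'],o['tcp_pos'],o['force'],R.from_quat(o['orientation']).as_matrix()[:2,1],dockpt(o['tcp_pos']))
snap('wrist','w4'); t=snap('top','top4')['color']; s=snap('scene','scene4')['color']
l=lambda i,w: cv2.resize(cv2.convertScaleAbs(i,alpha=1.5,beta=15),w,interpolation=cv2.INTER_CUBIC)
a=l(cv2.imread('pics/w4.png'),(400,300)); j=l(t[205:330,210:377,::-1],(400,300)); k=l(s[190:340,220:420,::-1],(400,300))
k2=l(s[215:290,285:385,::-1],(400,300))
cv2.imwrite('pics/c6.png',np.vstack([np.hstack([a,j]),np.hstack([k,k2])]))
E
```

```text
8.3 [ 0.4995784  -0.13382638 -0.00961143] [ 1.50539288 -7.58994961  3.33706653] [-0.05397253  0.99854226] [-0.18387528  0.00407132]
```

View pics/c6.png

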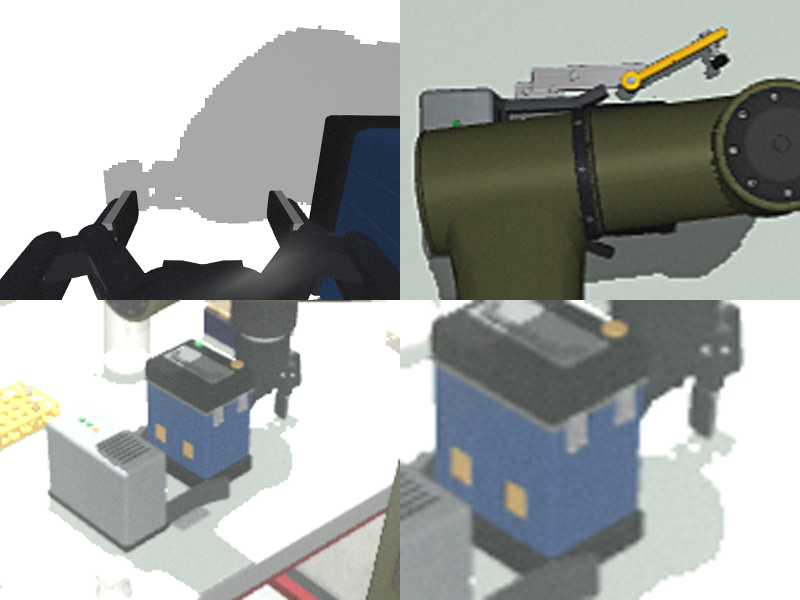

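The box is entering between the lead-ins, flat and centred, with about 65 mm to go.

Emit:
{"method": "send_rows", "body": {
  "rows": [
    [[0,0.004,0.0001,0],[0,0.01,0.0002,0],[0,0.016,0.0003,0],[0,0.022,0.0004,0],[0,0.028,0.0005,0],[0,0.034,0.0006,0],[0,0.04,0.0007,0],[0,0.046,0.0008,0],[0,0.052,0.0009,0],[0,0.057,0.001,0],[0,0.062,0.0011,0],[0,0.066,0.0012,0],[0,0.07,0.0012,0]]
  ]
}}

```text
time_s: 10.07
tcp_pos: [0.4966, -0.0814, -0.0106]
orientation: [-0.027, 1.0, -0.0, -0.0]
force: [0.3, -6.1, 1.8]
width: 1.0
grasp_force: 0.0
```

```bash
python3 - <<'E'
from h import *
o=ctrl.get_obs(); print(o['time_s'],o['tcp_pos'],o['force'],dockpt(o['tcp_pos']))
E
```

```text
10.075 [ 0.4966148  -0.08143701 -0.01060352] [ 0.34149953 -6.07533686  1.78796451] [-0.1314023   0.00419742]
```

Emit:
{"method": "send_rows", "body": {
  "rows": [
    [[0,0.002,0,0],[0,0.004,0.0001,0],[0,0.006,0.0001,0],[0,0.008,0.0002,0],[0,0.01,0.0002,0],[0,0.011,0.0002,0]]
  ]
}}

```text
time_s: 10.82
tcp_pos: [0.4961, -0.0733, -0.0108]
orientation: [-0.027, 1.0, -0.0, -0.0]
force: [1.2, -6.4, 3.2]
width: 1.0
grasp_force: 0.0
```

Emit:
{"method": "send_rows", "body": {
  "rows": [
    [[0,0.0015,0,0],[0,0.003,0.0001,0],[0,0.0045,0.0001,0],[0,0.005,0.0001,0]]
  ]
}}

```text
time_s: 11.32
tcp_pos: [0.4959, -0.0697, -0.0108]
orientation: [-0.027, 1.0, -0.0, -0.0]
force: [-0.3, -8.1, 2.9]
width: 0.997
grasp_force: 0.0
```

Emit:
{"method": "send_rows", "body": {
  "rows": [
    [[0,0.0015,0,0],[0,0.003,0,0],[0,0.004,0,0],[0,0.004,0,0]]
  ]
}}

```text
time_s: 11.82
tcp_pos: [0.4957, -0.0667, -0.0108]
orientation: [-0.027, 1.0, -0.0, -0.0]
force: [0.1, -7.1, 2.8]
width: 1.002
grasp_force: 0.0
```

Emit:
{"method": "send_rows", "body": {
  "rows": [
    [[0,0.0015,0,0],[0,0.003,0,0],[0,0.003,0,0]]
  ]
}}

```text
time_s: 12.2
tcp_pos: [0.4953, -0.066, -0.0106]
orientation: [-0.027, 1.0, -0.002, -0.001]
force: [0.5, -14.3, 3.5]
width: 0.999
grasp_force: 0.0
```

The force jumped to 14 N with hardly any movement, so the box is against its end stops. I'll back off, rise and move out beside the yellow arm.

Emit:
{"method": "send_rows", "body": {
  "rows": [
    [[0,-0.002,0,0],[0,-0.006,0,0],[0,-0.02,0,0],[0,-0.04,0,0],[0,-0.055,-0.01,0],[0,-0.06,-0.06,0],[0,-0.07,-0.12,0],[-0.03,-0.09,-0.17,0],[-0.08,-0.11,-0.18,0],[-0.14,-0.126,-0.18,0],[-0.19,-0.126,-0.18,0],[-0.2175,-0.126,-0.18,0],[-0.2175,-0.126,-0.18,0],[-0.2175,-0.126,-0.18,0]]
  ]
}}

```text
time_s: 13.95
tcp_pos: [0.6634, -0.15, 0.124]
orientation: [-0.027, 1.0, 0.0, -0.0]
force: [-0.1, -0.7, -0.4]
width: 1.0
grasp_force: 0.0
```

```bash
python3 - <<'E'
from h import *
o=ctrl.get_obs(); M=R.from_quat(o['orientation']).as_matrix(); print(o['time_s'],o['tcp_pos'],o['force'],M[:2,1],dockpt(o['tcp_pos']))
t=snap('top','top5')['color']; s=snap('scene','scene5')['color']; snap('wrist','w5')
l=lambda i,w: cv2.resize(cv2.convertScaleAbs(i,alpha=1.5,beta=15),w,interpolation=cv2.INTER_CUBIC)
cv2.imwrite('pics/c7.png',np.vstack([np.hstack([l(cv2.imread('pics/w5.png'),(400,300)),l(t[205:330,210:377,::-1],(400,300))]),np.hstack([l(s[190:340,220:420,::-1],(400,300)),l(s[205:280,255:355,::-1],(400,300))])]))
a=np.radians(93.1);ex=np.array([np.cos(a),np.sin(a)]);ey=np.array([-np.sin(a),np.cos(a)])
hd=np.array([-.075,-.088]); c=o['tcp_pos'][:2]
for p in (122,114,104,94,84,74,64,54,44,34,24,14,7,0,-3):
    f=np.radians(p); F=hd+.087*np.array([-np.sin(f),np.cos(f)])+(.005+.011*abs(np.sin(f))+.006*abs(np.cos(f)))*np.array([-np.cos(f),-np.sin(f)])
    w=np.array([.4937,.05])+F[0]*ex+F[1]*ey-.048*M[:2,1]
    d=(w-c)@M[:2,:2]/.75; print(p,w.round(3),d.round(4))
E
```

```text
13.95 [ 0.66344654 -0.14996392  0.1240489 ] [-0.08254012 -0.72312011 -0.37162234] [-0.05370399  0.99855689] [-0.208851   -0.15868433]
122 [ 0.653 -0.129] [0.013  0.0285]
114 [ 0.643 -0.138] [0.0258 0.018 ]
104 [ 0.63  -0.146] [0.0441 0.0074]
94 [ 0.615 -0.152] [0.0644 0.0003]
84 [ 0.6   -0.156] [ 0.0844 -0.0032]
74 [ 0.586 -0.157] [ 0.1042 -0.0034]
64 [ 0.57  -0.155] [ 1.241e-01 -1.000e-04]
54 [ 0.556 -0.151] [0.1437 0.0069]
44 [ 0.541 -0.143] [0.162  0.0176]
34 [ 0.529 -0.133] [0.1784 0.0317]
24 [ 0.518 -0.121] [0.1921 0.049 ]
14 [ 0.509 -0.107] [0.2025 0.0689]
7 [ 0.505 -0.095] [0.2074 0.084 ]
0 [ 0.502 -0.084] [0.2103 0.0997]
-3 [ 0.501 -0.08 ] [0.211  0.1051]
```

View pics/c7.png

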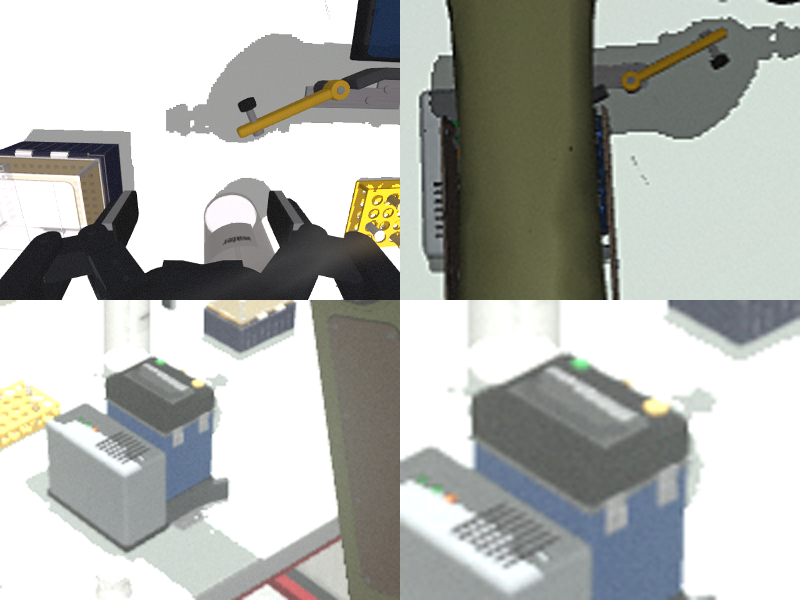

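The box sits square and flat in the dock, and the arm is still open. In the wrist view the bar's tip is at (240,133) and the hinge at (340,90), with the box's rear skid corner at (352,62). I'll check those points against the geometry.

```bash
python3 - <<'E'
from h import *
for n,u,v,z in (('skid corner',352,62,0),('skid edge',398,60.5,0),('hinge',340,90,.045),('tip',240,133,.044),('rail lead end top',346,82,.03)): 
    p=pix('w5',u*1.6,v*1.6,z); print(n,p.round(4),dockpt(p).round(4))
i=cv2.imread('pics/w5.png'); g=cv2.cvtColor(i,cv2.COLOR_BGR2GRAY)
for u in (575,590,605,620,635):
    print(u,g[80:112,u].tolist())
print(proj('w5',[[.586,-.0203,.045]])/1.6)
E
```

```text
skid corner [0.5577 0.0158 0.    ] [-0.0376 -0.062 ]
skid edge [0.5511 0.0718 0.    ] [ 0.0187 -0.0585]
hinge [ 0.589  -0.0189  0.045 ] [-0.074  -0.0914]
tip [ 0.6378 -0.1126  0.044 ] [-0.1701 -0.1351]
rail lead end top [ 0.5807 -0.0052  0.03  ] [-0.0598 -0.0839]
575 [5, 4, 2, 7, 8, 11, 10, 1, 4, 0, 5, 7, 1, 5, 5, 5, 5, 72, 94, 95, 95, 95, 94, 94, 93, 94, 94, 94, 93, 94, 94, 94]
590 [17, 22, 17, 19, 15, 17, 18, 15, 13, 3, 9, 11, 8, 7, 3, 2, 2, 48, 84, 94, 95, 94, 94, 94, 93, 95, 93, 94, 91, 66, 23, 20]
605 [21, 16, 19, 21, 15, 17, 18, 17, 16, 15, 13, 13, 5, 7, 0, 9, 2, 4, 68, 93, 94, 92, 92, 95, 94, 95, 93, 95, 65, 21, 18, 22]
620 [15, 15, 19, 15, 19, 19, 19, 16, 17, 17, 23, 16, 10, 4, 7, 8, 5, 5, 22, 68, 95, 94, 92, 94, 95, 93, 96, 94, 31, 28, 27, 28]
635 [20, 16, 15, 20, 17, 18, 16, 15, 12, 16, 17, 16, 15, 6, 13, 1, 2, 6, 7, 40, 82, 94, 95, 93, 94, 93, 93, 94, 78, 27, 29, 31]
[[339.32370716  86.76471878]]
```

Emit:
{"method": "send_rows", "body": {
  "rows": [
    [[0.003,0.02,0.01,0],[0.005,0.0285,0.05,0],[0.005,0.0285,0.1,0],[0.005,0.0285,0.14,0],[0.005,0.0285,0.153,0],[0.005,0.0285,0.153,0],[0.013,0.026,0.153,0],[0.02,0.022,0.153,0],[0.026,0.018,0.153,0],[0.035,0.013,0.153,0],[0.044,0.0075,0.153,0],[0.054,0.004,0.153,0],[0.064,0.0005,0.153,0],[0.074,-0.0015,0.153,0],[0.0844,-0.003,0.153,0],[0.094,-0.0034,0.153,0],[0.104,-0.0034,0.153,0],[0.104,-0.0034,0.153,0]]
  ]
}}

```text
time_s: 16.35
tcp_pos: [0.5854, -0.1563, 0.0092]
orientation: [-0.027, 1.0, -0.0, -0.0]
force: [0.5, 0.6, -0.2]
width: 0.998
grasp_force: 0.0
```

```bash
python3 - <<'E'
from h import *
o=ctrl.get_obs(); print(o['time_s'],o['tcp_pos'],o['force'])
i=snap('top','top6')['color'].astype(int); 
for f in('top6','wrist'):
    if f=='wrist': i=snap('wrist','w6')['color'].astype(int); f='w6'
    m=((i[...,0]>100)&(i[...,1]>70)&(i[...,2]<60)).astype(np.uint8)
    n,l,st,c=cv2.connectedComponentsWithStats(m)
    for k in range(1,n):
        if st[k,4]>25: print(f,st[k],dockpt(pix(f,*c[k],.044)).round(3))
E
```

```text
16.35 [ 0.58537799 -0.15629932  0.00924811] [ 0.46112791  0.58362105 -0.15514255]
top6 [100  70  47  10 106] [ 0.371 -0.538]
top6 [119  73  14   7  41] [ 0.371 -0.527]
top6 [107  75  12   6  32] [ 0.403 -0.525]
top6 [ 229  157   47   39 1094] [ 0.051 -0.247]
top6 [ 48 169  30  31 601] [ 0.527 -0.255]
top6 [119 322  24  21 180] [0.356 0.113]
top6 [116 324   7  22  28] [0.388 0.12 ]
w6 [ 430  291  210   81 3949] [-0.136 -0.071]
```

The bar has followed to about 74°. I'll carry on along the arc.

Emit:
{"method": "send_rows", "body": {
  "rows": [
    [[0.01,0.001,0,0],[0.02,0.0033,0,0],[0.03,0.0065,0,0],[0.04,0.0105,0,0],[0.049,0.0155,0,0],[0.058,0.021,0,0],[0.066,0.028,0,0],[0.0745,0.035,0,0],[0.0815,0.0435,0,0],[0.088,0.0525,0,0],[0.0935,0.062,0,0],[0.0985,0.0725,0,0],[0.1015,0.08,0,0],[0.1035,0.087,0,0],[0.1045,0.092,0,0],[0.1045,0.092,0,0]]
  ]
}}

```text
time_s: 18.45
tcp_pos: [0.5038, -0.0912, 0.0091]
orientation: [-0.027, 1.0, 0.0, -0.0]
force: [0.7, -0.3, -0.5]
width: 1.007
grasp_force: 0.0
```

```bash
cat > m.py <<'E'
from h import *
o=ctrl.get_obs(); print(o['time_s'],o['tcp_pos'],o['force'],dockpt(o['tcp_pos']))
for cam in('wrist','top','scene'):
    f=cam+str(int(o['time_s']*100)); i=snap(cam,f)['color'].astype(int)
    m=((i[...,0]>90)&(i[...,1]>60)&(i[...,2]<60)).astype(np.uint8)
    n,l,st,c=cv2.connectedComponentsWithStats(m)
    for k in range(1,n):
        d=dockpt(pix(f,*c[k],.044))
        if st[k,4]>15 and abs(d[0]+.1)<.1 and abs(d[1])<.12:
            ys,xs=np.where(l==k); L=cv2.fitLine(np.c_[xs,ys].astype(np.float32),cv2.DIST_L2,0,.01,.01).ravel()
            a,b=[dockpt(pix(f,L[2]+s*L[0]*15,L[3]+s*L[1]*15,.044)) for s in(-1,1)]
            print(f,st[k],d.round(4),'angle deg',np.degrees(np.arctan2(*(a-b)))%180)
E
python3 m.py
```

```text
18.45 [ 0.50384509 -0.09120549  0.00905918] [ 0.68508113 -0.33378484 -0.53796066] [-0.1415475  -0.00249402]
wrist1845 [ 487  306   26   53 1035] [-0.0801  0.0074] angle deg 172.75324152609133
top1845 [302 234   9  12  56] [-0.0736 -0.0859] angle deg 176.37911082232807
```

Emit:
{"method": "send_rows", "body": {
  "rows": [
    [[0,0.003,0,0],[0,0.006,0,0],[0,0.008,0,0],[0,0.008,0,0]]
  ]
}}

```text
time_s: 19.1
tcp_pos: [0.5037, -0.0854, 0.0092]
orientation: [-0.027, 1.0, 0.0, -0.0]
force: [-0.0, -0.6, 0.0]
width: 0.999
grasp_force: 0.2
```

Emit:
{"method": "send_rows", "body": {
  "rows": [
    [[0,0.002,0,0],[0,0.004,0,0],[0,0.004,0,0]]
  ]
}}

```text
time_s: 19.48
tcp_pos: [0.5035, -0.084, 0.0094]
orientation: [-0.027, 1.0, -0.001, -0.0]
force: [0.8, -8.7, -1.4]
width: 0.998
grasp_force: 4.2
```

```bash
python3 m.py
```

```text
19.475 [ 0.50353953 -0.08404859  0.00935461] [ 0.84492098 -8.65835531 -1.44561242] [-0.13438454 -0.00257594]
wrist1947 [ 486  304   28   55 1032] [-0.073   0.0078] angle deg 176.2243387830382
top1947 [302 234   9  12  54] [-0.0732 -0.0862] angle deg 179.07622509345407
```

The arm is against its end stop at 8.7 N, with the bar parallel to the mouth. I'll back straight away, rise and check.

Emit:
{"method": "send_rows", "body": {
  "rows": [
    [[0,-0.002,0,0],[0,-0.008,0,0],[0,-0.03,0,0],[0,-0.06,0,0],[0,-0.1,-0.02,0],[0,-0.14,-0.07,0],[0,-0.18,-0.13,0],[0,-0.2,-0.18,0],[0,-0.2,-0.18,0],[0,-0.2,-0.18,0]]
  ]
}}

```text
time_s: 20.88
tcp_pos: [0.5113, -0.2326, 0.1434]
orientation: [-0.027, 1.0, 0.0, -0.0]
force: [-0.3, -0.6, -0.4]
width: 1.001
grasp_force: 0.0
```

```bash
python3 m.py
```

```text
20.875 [ 0.5113273  -0.23257608  0.14336724] [-0.26142561 -0.6033926  -0.35056472] [-0.28311584 -0.00232013]
wrist2087 [ 571  236   44  118 1435] [-0.0745 -0.0498] angle deg 179.9147812267377
```

```bash
python3 -c "
from rig import ctrl
print(ctrl.close_job())"
```

```text
the job is handed in; nothing more can be done
None
```

The job is handed in, with no verdict returned: the battery box stands flat against the dock's end stops (14 N stop felt), the yellow arm measures shut to about 0.1°, and the gripper is clear; contact travel could not be read directly.

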